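Test three return springs against the mark and reject the weak one

TASK

Test the three capped springs standing on the long tester plate, from left to right as seen from the robot: push each cap straight down with 12 N (9 to 15 N), keep it there for about a second and see whether the cap's top stays above the flat tops of the thin mark posts; never load a spring with more than 20 N. Exactly one spring is weak and sinks below the mark under that load: after all three have been tested, lift it out and seat it upright, fully home, in the socket of the small square reject block, and let go. Leave the two good springs standing in their own sockets and do not disturb the things lying round about.

Things in the scene. Friction and masses are not known exactly. Their poses are not given: they have to be found in the camera images.
- tester: fixed aluminium tester plate, 90 x 270 x 18 mm, lying on the bench; origin at the centre of its underside (z = 0); its x axis points away from the robot, its y axis along the row of three sockets, to the robot's left. Each socket is 40 mm wide, 8 mm deep and holds one spring. 38 mm to the left (+y) of each socket stands a thin steel post, 12 mm wide at its head, whose flat top, 72 mm above the bench, is the reference mark; the posts are all alike.
- station_0 (a point): centre of the floor of the left-hand socket of the tester plate, 10 mm above the bench (80 mm along the plate's +y from its middle)
- station_1 (a point): centre of the floor of the middle socket, 10 mm above the bench
- station_2 (a point): centre of the floor of the right-hand socket, 10 mm above the bench
- mark (a point): centre of the flat top of the post next to the middle socket: the mark, 72 mm above the bench
- reject: fixed grey reject block, 75 x 75 x 18 mm, on the bench to the left of the tester plate; origin at the centre of its underside
- reject_socket (a point): centre of the floor of the reject block's one socket: 40 mm wide, 8 mm deep with a 2 mm chamfer, floor 10 mm above the bench, block top 8 mm higher
- spring_p_mid (a point): half-way up a loose capped spring (36 mm above its underside), z along its axis. 72 mm tall, 175 g: foot disc 36 mm wide, 14 mm high; open coil round a pin; on top a round sliding steel cap 30 mm wide, 24 mm tall (48 to 72 mm up when unloaded). Lift it by the cap, which cannot come off. All look alike; which stands where varies.
- cap_p (a joint): how far the cap of spring_p is pressed down from its free height, m: 0 free, 0.032 on its stop; its top comes level with the mark at 0.010. All the springs start to yield at 2 N. A good spring yields 1 mm per 1.6 to 1.7 N (about 6 mm at 12 N), the weak one 1 mm per 0.6 N (about 17 mm at 12 N). It springs back when let go.
- spring_q_mid (a point): half-way up a loose capped spring (36 mm above its underside), z along its axis. 72 mm tall, 175 g: foot disc 36 mm wide, 14 mm high; open coil round a pin; on top a round sliding steel cap 30 mm wide, 24 mm tall (48 to 72 mm up when unloaded). Lift it by the cap, which cannot come off. All look alike; which stands where varies.
- cap_q (a joint): how far the cap of spring_q is pressed down from its free height, m: 0 free, 0.032 on its stop; its top comes level with the mark at 0.010. All the springs start to yield at 2 N. A good spring yields 1 mm per 1.6 to 1.7 N (about 6 mm at 12 N), the weak one 1 mm per 0.6 N (about 17 mm at 12 N). It springs back when let go.
- spring_r_mid (a point): half-way up a loose capped spring (36 mm above its underside), z along its axis. 72 mm tall, 175 g: foot disc 36 mm wide, 14 mm high; open coil round a pin; on top a round sliding steel cap 30 mm wide, 24 mm tall (48 to 72 mm up when unloaded). Lift it by the cap, which cannot come off. All look alike; which stands where varies.
- cap_r (a joint): how far the cap of spring_r is pressed down from its free height, m: 0 free, 0.032 on its stop; its top comes level with the mark at 0.010. All the springs start to yield at 2 N. A good spring yields 1 mm per 1.6 to 1.7 N (about 6 mm at 12 N), the weak one 1 mm per 0.6 N (about 17 mm at 12 N). It springs back when let go.
- spacer_mid (a point): bystander, loose: white plastic spacer block 27 x 56 x 20 mm; its centre
- tips_mid (a point): bystander, loose: small wooden block with spare electrode tips, 40 x 60 mm, 37 mm high; point on its axis 7 mm above the bench
- reel_mid (a point): bystander, loose: flat coil of nickel strip, 68 mm wide, 9 mm high; its centre

How it is judged:
On the way, in this order (a step that is already met when the one before it is completed fails the run):
1. the spring in the left-hand socket is held pressed down with 9 to 15 N for half a second (((horizontal distance between spring_p_mid and station_0 below 0.01 m and angle between spring_p_mid's own z axis and vertical below 0.1 rad and value of joint cap_p between 0.0041 and 0.0076 m) or (horizontal distance between spring_q_mid and station_0 below 0.01 m and angle between spring_q_mid's own z axis and vertical below 0.1 rad and value of joint cap_q between 0.0044 and 0.0081 m) or (horizontal distance between spring_r_mid and station_0 below 0.01 m and angle between spring_r_mid's own z axis and vertical below 0.1 rad and value of joint cap_r between 0.0117 and 0.0217 m))), for 0.5 s.
2. the spring in the middle socket is held pressed down with 9 to 15 N for half a second (((horizontal distance between spring_p_mid and station_1 below 0.01 m and angle between spring_p_mid's own z axis and vertical below 0.1 rad and value of joint cap_p between 0.0041 and 0.0076 m) or (horizontal distance between spring_q_mid and station_1 below 0.01 m and angle between spring_q_mid's own z axis and vertical below 0.1 rad and value of joint cap_q between 0.0044 and 0.0081 m) or (horizontal distance between spring_r_mid and station_1 below 0.01 m and angle between spring_r_mid's own z axis and vertical below 0.1 rad and value of joint cap_r between 0.0117 and 0.0217 m))), for 0.5 s.
3. the spring in the right-hand socket is held pressed down with 9 to 15 N for half a second (((horizontal distance between spring_p_mid and station_2 below 0.01 m and angle between spring_p_mid's own z axis and vertical below 0.1 rad and value of joint cap_p between 0.0041 and 0.0076 m) or (horizontal distance between spring_q_mid and station_2 below 0.01 m and angle between spring_q_mid's own z axis and vertical below 0.1 rad and value of joint cap_q between 0.0044 and 0.0081 m) or (horizontal distance between spring_r_mid and station_2 below 0.01 m and angle between spring_r_mid's own z axis and vertical below 0.1 rad and value of joint cap_r between 0.0117 and 0.0217 m))), for 0.5 s.
At the end, for the whole second after the job is handed in: the weak spring stands upright (within 3 degrees) and at rest on the floor of the reject block's socket (within 6 mm sideways, 2.5 mm in height), its cap free; the two good springs stand upright in their own sockets (within 8 mm of where they stood), their caps free (horizontal distance between spring_r_mid and reject_socket below 0.006 m and z of spring_r_mid in the frame of reject_socket between 0.033 and 0.0385 m and velocity of joint cap_r below 0.01 m/s and angle between each of spring_r_mid, spring_p_mid, spring_q_mid's own z axis and vertical below 0.06 rad and value of joint each of cap_r, cap_p, cap_q below 0.002 m and distance of each of spring_p_mid, spring_q_mid from where it was at the start of the episode below 0.008 m); the robot touches nothing.
It fails at once if a spring loaded with more than 20 N (value of joint cap_p above 0.0106 m or value of joint cap_q above 0.0112 m or value of joint cap_r above 0.03 m).
It fails at once if a spring tipped over (angle between any of spring_p_mid, spring_q_mid, spring_r_mid's own z axis and vertical above 1 rad).
It fails at once if a good spring taken out of its socket (distance of any of spring_p_mid, spring_q_mid from where it was at the start of the episode above 0.02 m).
It fails at once if a bystander pushed more than 20 mm (distance of any of spacer_mid, tips_mid, reel_mid from where it was at the start of the episode above 0.02 m).
It also fails if it takes over 72 s, if anything falls off the work surface, if the arm or the gripper's body presses on something with over 40 N, if the wrist force passes 120 N, or if a joint passes its speed limit or range.

ROBOT

A 6-joint arm with a two-finger parallel gripper is mounted at the origin on a cart in front of the work surface, level with it; the furniture and walls round the work are solid. World frame = base frame: x ahead of the robot, y to its left, z up, the work surface at z = 0. Lengths are in m, angles in rad, forces in N, time in s.
With the tool pointing down it reaches from about 0.375 to 0.9 m from the base axis. Payload 3.1 kg.
Tool frame: the origin (TCP) lies on the centre line of the jaws, within the pads' length; the fingertips stand 8 mm ahead of it and the grasp point (between the pads) lies 11 mm behind it; z points along the fingers, y is the line along which they close (so a half turn about z gives the same grasp; the last joint's range is limited). The gripper opens to 87 mm and grips with 3 to 60 N. Pads are 19 mm wide; open, the fingers measure 117 mm over their backs; the gripper's body (75 mm by 190 mm) begins 51 mm behind the grasp point.
Start: joints at [-1.389, 0.527, 1.433, -0, 1.181, -0.178], TCP at [0.221, -0.585, 0.231] pointing down, gripper open.
Joint ranges: [-3.08, 3.08], [-0.75, 2.2], [0.22, 2.44], [-1.43, 4.57], [0, 2.65], [-2.85, 2.85]. Speed limits (rad/s): [2.79, 2.79, 3.14, 3.14, 3.14, 3.14].

INTERFACE

Orientations are given as a unit quaternion [x, y, z, w].
In Python, from rig import robot gives the robot as it stands. The module is installed in compiled form; this text tells all that it offers.
- The arm moves only by the tool send_rows, never from a script. Its argument "increments" is one flat list of numbers, 7 for each row, row after row: the turn, a rotation vector about the world's x, y, z in rad, then the shift along the world's x, y, z in cm, then the opening, from 0 (shut) to 1 (fully open). A call has 1 to 20 rows; each row shifts and turns the commanded pose from where the row before left it; what a row does not reach is not made up. A row lasts 1/12 s, in which the tool goes at most 41.7 mm and 7.16 degrees, less where a joint would pass 70% of its speed; a pose out of reach is approached as far as the arm can. A call is refused whole if a number of a shift passes 4.17 or a number of a turn 0.125, either way. A call with a gripper value outside its range is refused whole. The fingers move at their own pace and stop on an object; "newtons" is the grip in N (left out, the last holds). Time passes only in rows, so rows that do not move let the fingers close. It gives the time, the measured TCP pose, the force, the opening and the grip force at its end, in the units of the state.
- robot.get_obs(): the state, without advancing time (a new reading comes with each control period).
- robot.camera(name): name is "scene" or "side" or "wrist"; returns a dict with "image" (384x512x3 uint8, red, green, blue), "range_z" (384x512 float32, m along the optical axis (not along the pixel's ray), 0 where there is no reading), "fx", "fy", "cx", "cy" (pixels), "dist_coeffs" ([k1, k2, p1, p2, k3] as OpenCV has them; the pictures are not rectified), "R" (3x3) and "t" (3): a world point X has camera coordinates R X + t. Camera axes: x right, y down, z forward; pixel columns grow to the right and rows downward; lengths in m; the calibration is good to about 2 mm. A picture is of the moment at which its call begins.
- robot.hand_in(): hands the job in; it is judged then, once.
The state is a dict: "time": time; "q": joint angles; "joint_velocities": joint speeds; "joint_torque": joint torques, N m; "position": TCP position; "tool_rot": TCP orientation; "ft_force": force on the tool from outside, world axes, zero at the start; "moment": the same for the moment, N m; "grip_width": finger opening in m; "grip_force": force on a finger pad.
Only numpy, scipy, OpenCV 4.12 (cv2) and the standard library are available. Lean on these libraries where they do the work, as an engineer would, in place of code of your own. Each camera call takes 0.05 s, during which the arm holds its last target. There are 200 camera calls.

## Working session

There is one attempt and no reset: what is moved stays moved. The work goes in short steps, Python scripts to look and compute and a tool call to move; the robot and the scene stay as the last step left them, time stands still between calls to the robot, and variables do not carry over. Pictures are saved under pics/ and viewed, at most 10 in all, crops included, and the job is handed in when it is done.

Besides the shell and the picture viewer there is one more tool, called after ">>>" as name(argument=value, ...) on one line, values as JSON. send_rows: Moves the arm, as the interface text tells. Its arguments: {"type":"object","properties":{"increments":{"type":"array"},"newtons":{"type":"number"}},"required":["increments"]}

```bash
mkdir -p pics; cat > h.py <<'E'
import numpy as np, cv2
from rig import robot
def cam(n):
    c=robot.camera(n); c['K']=np.array([[c['fx'],0,c['cx']],[0,c['fy'],c['cy']],[0,0,1.]]); c['R']=np.array(c['R']);c['t']=np.array(c['t']);c['d']=np.array(c['dist_coeffs'],float);return c
def save(c,f): cv2.imwrite('pics/'+f,c['image'][:,:,::-1])
def ray(c,uv):
    p=cv2.undistortPoints(np.array(uv,float).reshape(-1,1,2),c['K'],c['d']).reshape(-1,2)
    return -c['R'].T@c['t'], np.c_[p,np.ones(len(p))]@c['R']
def onz(c,uv,z):
    o,d=ray(c,uv); return o+d*((z-o[2])/d[:,2])[:,None]
def cloud(c):
    h,w=c['range_z'].shape; v,u=np.mgrid[:h,:w]
    o,d=ray(c,np.c_[u.ravel(),v.ravel()]); z=c['range_z'].ravel()
    P=o+d*z[:,None]; P[z==0]=np.nan; return P.reshape(h,w,3)
def proj(c,X): return cv2.projectPoints(np.array(X,float).reshape(-1,3),cv2.Rodrigues(c['R'])[0],c['t'],c['K'],c['d'])[0].reshape(-1,2)
E
python3 - <<'E'
from h import *
im=[]
for n in ['scene','side','wrist']:
    c=cam(n); im.append(c['image']); print(n,-c['R'].T@c['t'],c['R'][2],c['fx']); np.savez(n+'.npz',P=cloud(c),**c)
save({'image':cv2.resize(np.vstack([im[0],im[1]]),(400*512//384*1,800*1))[:600] if 0 else np.hstack(im)[:, :1024][:, :].copy()},'x.png')
save({'image':cv2.resize(np.hstack(im[:2]),(800,300))},'a.png')
save({'image':im[0]},'scene0.png')
s=robot.get_obs();print(s)
E
```

```text
scene [-0.16008734 -0.78076674  0.73017691] [ 0.52917836  0.64465513 -0.55171552] 480.1133667155825
side [ 0.46861075 -1.00357431  0.94826212] [ 0.01639964  0.74744317 -0.6641233 ] 440.6048245742019
wrist [ 0.2942827  -0.5562647   0.38379382] [-0.27337355 -0.10098577 -0.95659227] 295.99406153869563
{'time': 0.15, 'q': array([-1.38845792e+00,  5.28229915e-01,  1.43360362e+00, -3.73603801e-05,
        1.18141213e+00, -1.78493428e-01]), 'joint_velocities': array([ 0.00149978, -0.00344081, -0.00343259, -0.00099778, -0.00191415,
        0.00031071]), 'joint_torque': array([ 7.21852775e-04, -4.40431058e+01, -1.76842546e+01,  6.33735512e-02,
        5.52792801e-02, -9.58908549e-05]), 'position': array([ 0.22057809, -0.5841939 ,  0.22981177]), 'tool_rot': array([ 9.83767535e-01,  1.79445686e-01, -1.88648894e-05, -8.26467056e-04]), 'ft_force': array([-0.2648065 ,  0.39728193, -0.18513269]), 'moment': array([-0.01099337, -0.00706631,  0.02184756]), 'grip_force': 0.0, 'grip_width': 0.0868118922912677}
```

View pics/scene0.png

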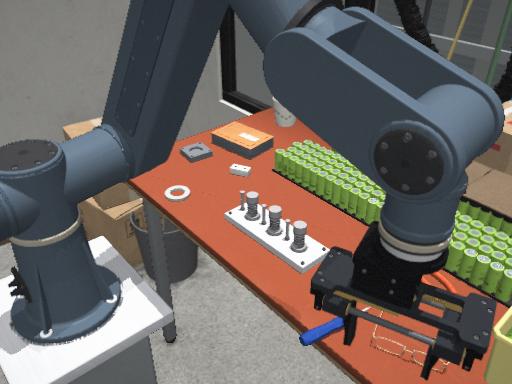

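View pics/a.png

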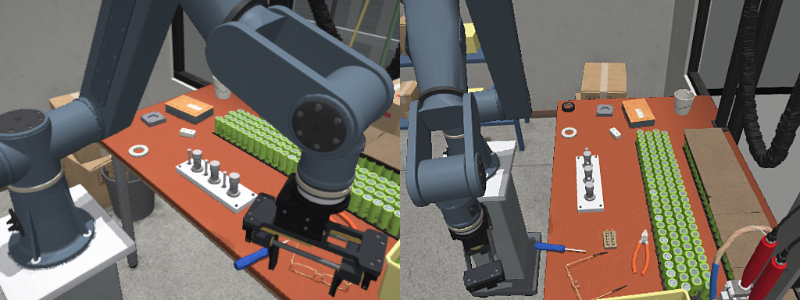

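The scene view shows the caps near (252,197), (274,213) and (299,228), with the posts to their left, the reject block at (197,152), the reel at (177,193) and the spacer at (240,169). I'll measure these from the range data next.

```bash
python3 - <<'E'
from h import *
for n in ['scene','side']:
    c=dict(np.load(n+'.npz')); P=c['P']
    x,y,z=P[...,0],P[...,1],P[...,2]
    hsv=cv2.cvtColor(c['image'],cv2.COLOR_RGB2HSV)
    reg=(x>0.3)&(x<0.8)&(y>-.45)&(y<.6)
    def comps(m,mn,lab):
        k,L,st,ce=cv2.connectedComponentsWithStats(m.astype(np.uint8))
        for i in range(1,k):
            if st[i,4]>=mn:
                q=P[L==i]; print(n,lab,st[i],'med',np.median(q,0).round(4),'min',q.min(0).round(3),'max',q.max(0).round(3))
    b=reg&(hsv[...,1]<110)&(z>.004)&(z<.15)
    comps(b,60,'grey')
    comps(reg&(hsv[...,1]<110)&(z>.078)&(z<.088),4,'cap')
    comps(reg&(hsv[...,1]<110)&(z>.068)&(z<.076),4,'mark')
    comps(reg&(hsv[...,1]<110)&(z>.015)&(z<.021),40,'top18')
c=dict(np.load('scene.npz'));
save({'image':cv2.resize(c['image'][130:280,160:360],(800,600),interpolation=cv2.INTER_CUBIC)},'crop.png')
E
```

```text
scene grey [238 132  22  10 104] med [0.7048 0.2707 0.0374] min [0.686 0.232 0.034] max [0.724 0.308 0.041]
scene grey [212 134  62  24 509] med [0.6538 0.2368 0.0192] min [0.632 0.203 0.004] max [0.765 0.377 0.038]
scene grey [294 140  18   9  68] med [0.751  0.0889 0.0668] min [0.735 0.066 0.061] max [0.793 0.114 0.069]
scene grey [180 142  33  20 403] med [0.5473 0.3359 0.0159] min [0.506 0.297 0.004] max [0.589 0.385 0.022]
scene grey [230 164  21  12 183] med [0.5791 0.1596 0.0174] min [0.559 0.134 0.004] max [0.606 0.194 0.025]
scene grey [165 185  25  16 225] med [0.38   0.1838 0.0084] min [0.346 0.153 0.004] max [0.416 0.222 0.012]
scene grey [ 225  190  105   83 3546] med [ 0.4523 -0.1331  0.0185] min [ 0.412 -0.254  0.004] max [0.51  0.021 0.085]
scene grey [336 204  35  22  82] med [ 0.6637 -0.1863  0.0065] min [ 0.659 -0.241  0.004] max [ 0.673 -0.13   0.013]
scene cap [246 191  13   9  78] med [ 0.4583 -0.0381  0.0814] min [ 0.445 -0.052  0.078] max [ 0.474 -0.024  0.084]
scene cap [269 205  13   9  89] med [ 0.4598 -0.1184  0.0816] min [ 0.447 -0.132  0.078] max [ 0.475
[... 8965 characters left out ...]
54 -0.413  0.069]
side mark [380 307   3   2   4] med [ 0.7797 -0.4335  0.0699] min [ 0.778 -0.436  0.069] max [ 0.784 -0.433  0.07 ]
side mark [349 308   8   6  21] med [ 0.7108 -0.4389  0.069 ] min [ 0.704 -0.445  0.068] max [ 0.72  -0.43   0.071]
side mark [364 311   4   2   4] med [ 0.7424 -0.4413  0.0687] min [ 0.738 -0.444  0.068] max [ 0.746 -0.441  0.069]
side top18 [252 134  21  13  88] med [0.5662 0.3515 0.0171] min [0.513 0.296 0.015] max [0.588 0.379 0.021]
side top18 [268 164  15  11  78] med [0.5846 0.1604 0.0185] min [0.56  0.131 0.015] max [0.605 0.19  0.021]
side top18 [ 225  199   36   71 1217] med [ 0.4552 -0.1473  0.0172] min [ 0.414 -0.256  0.015] max [0.509 0.018 0.021]
```

View pics/crop.png

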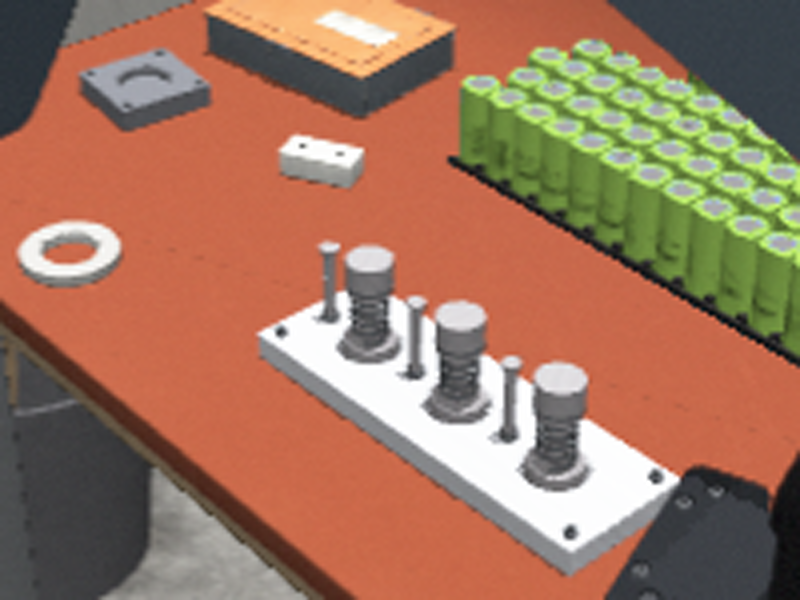

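The crop confirms the row layout: caps 80 mm apart, tops near z 0.081, and mark tops near 0.071. The station points are about (0.460,-0.040), (0.4605,-0.120) and (0.4625,-0.199). The reject block is near (0.549,0.340). I'll approach the left station with the fingers shut and the jaw line along x.

>>> send_rows(increments=[0,0,0.076,1.5,3.4,0,0,0,0,0.076,1.5,3.4,0,0,0,0,0.076,1.5,3.4,0,0,0,0,0.076,1.5,3.4,0,0,0,0,0.076,1.5,3.4,0,0,0,0,0.076,1.5,3.4,0,0,0,0,0.076,1.5,3.4,0,0,0,0,0.076,1.5,3.4,0,0,0,0,0.076,1.5,3.4,0,0,0,0,0.076,1.5,3.4,0,0,0,0,0.076,1.5,3.4,0,0,0,0,0.076,1.5,3.4,0,0,0,0,0.076,1.5,3.4,0,0,0,0,0.076,1.5,3.4,0,0,0,0,0.076,1.5,3.4,0,0,0,0,0.076,1.5,3.4,0,0,0,0,0,0,0,0,0,0,0,0,0,0,0,0], newtons=20)

```text
time: 1.65
position: [0.4608, -0.039, 0.2304]
tool_rot: [0.703, 0.711, -0.0, -0.0]
ft_force: [-0.8, 0.2, -1.2]
grip_width: 0.0003
grip_force: 0.0
```

```bash
python3 - <<'E'
from h import *
c=cam('wrist'); save(c,'w1.png'); P=cloud(c); x,y,z=P[...,0],P[...,1],P[...,2]
for lab,lo,hi,mn in [('cap',.077,.088,40),('top18',.013,.023,200)]:
    m=(x<.62)&(z>lo)&(z<hi)
    k,L,st,ce=cv2.connectedComponentsWithStats(m.astype(np.uint8))
    for i in range(1,k):
        if st[i,4]>mn:
            q=P[L==i]; print(lab,st[i],np.median(q,0).round(4),(q.min(0)/2+q.max(0)/2).round(4),onz(c,[ce[i]],.082 if lab=='cap' else .018).round(4))
s=robot.get_obs(); print(s['time'],s['position'],s['tool_rot'],s['ft_force'],s['q'])
E
```

```text
cap [240 169  28  28 608] [ 0.4575 -0.0367  0.0821] [ 0.4579 -0.0376  0.0807] [[ 0.4576 -0.0369  0.082 ]]
cap [244 313  22   8 139] [ 0.4612 -0.2049  0.0819] [ 0.4606 -0.2057  0.0818] [[ 0.4614 -0.2052  0.082 ]]
top18 [361   0  33  18 358] [0.5872 0.1444 0.0195] [0.5897 0.1429 0.0176] [[0.5885 0.1442 0.018 ]]
top18 [ 216  125   74  118 6245] [ 0.4579 -0.0482  0.0181] [ 0.4579 -0.0603  0.0181] [[ 0.4579 -0.0487  0.018 ]]
1.7 [ 0.460476   -0.04023172  0.23034634] [ 7.04353852e-01  7.09848917e-01 -3.90458324e-04 -1.15294441e-04] [-1.02473529  0.56527056 -0.38344294] [-3.29259894e-01  3.10149570e-01  1.82656341e+00 -7.12514799e-04
  1.00542845e+00 -3.36649231e-01]
```

View pics/w1.png

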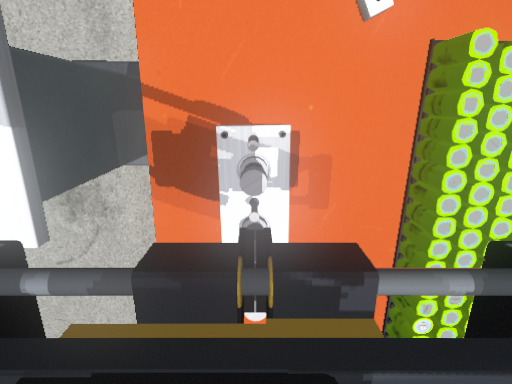

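The wrist picture shows the left cap under the jaws at about (253,180), at (0.458,-0.037), which agrees with the other views to within 3 mm. I'll go down to just above the cap.

>>> send_rows(increments=[0,0,0,-0.1,0.1,-3.0,0,0,0,0,0,0,-3.0,0,0,0,0,0,0,-3.0,0,0,0,0,0,0,-2.5,0,0,0,0,0,0,-1.7,0,0,0,0,0,0,0,0,0,0,0,0,0,0,0,0,0,0,0,0,0,0,0,0,0,0,0,0,0])

```text
time: 2.45
position: [0.4605, -0.0407, 0.0998]
tool_rot: [0.705, 0.709, 0.001, 0.001]
ft_force: [-0.1, 0.3, 0.1]
grip_width: 0.0007
grip_force: 0.0
```

>>> send_rows(increments=[0,0,0,0,0,-0.1,0,0,0,0,0,0,-0.1,0,0,0,0,0,0,-0.1,0,0,0,0,0,0,-0.1,0,0,0,0,0,0,-0.1,0,0,0,0,0,0,0,0,0,0,0,0,0,0,0,0,0,0,0,0,0,0])

```text
time: 3.12
position: [0.4596, -0.0397, 0.0935]
tool_rot: [0.705, 0.709, -0.0, -0.0]
ft_force: [0.4, 0.0, 0.1]
grip_width: 0.0004
grip_force: 0.0
```

>>> send_rows(increments=[0,0,0,0,0,-0.1,0,0,0,0,0,0,-0.1,0,0,0,0,0,0,-0.1,0,0,0,0,0,0,-0.1,0,0,0,0,0,0,-0.1,0,0,0,0,0,0,0,0,0,0,0,0,0,0,0])

```text
time: 3.7
position: [0.4597, -0.0398, 0.0888]
tool_rot: [0.705, 0.709, 0.0, 0.0]
ft_force: [0.0, 0.8, 4.3]
grip_width: 0.0001
grip_force: 2.2
```

>>> send_rows(increments=[0,0,0,0,0,-0.1,0,0,0,0,0,0,-0.1,0,0,0,0,0,0,0,0,0,0,0,0,0,0,0])

```text
time: 4.03
position: [0.4597, -0.0398, 0.087]
tool_rot: [0.705, 0.709, 0.0, 0.0]
ft_force: [-1.1, 0.9, 7.5]
grip_width: 0.0008
grip_force: 3.8
```

Slope is about 1.7 N/mm, so this one looks good. I'll go to about 12 N and hold.

>>> send_rows(increments=[0,0,0,0,0,-0.1,0,0,0,0,0,0,-0.1,0,0,0,0,0,0,-0.05,0,0,0,0,0,0,0,0,0,0,0,0,0,0,0,0,0,0,0,0,0,0,0,0,0,0,0,0,0])

```text
time: 4.62
position: [0.4598, -0.0398, 0.0849]
tool_rot: [0.705, 0.709, 0.0, 0.0]
ft_force: [-2.1, 0.5, 10.8]
grip_width: 0.0006
grip_force: 5.5
```

>>> send_rows(increments=[0,0,0,0,0,0,0,0,0,0,0,0,0,0,0,0,0,0,0,0,0,0,0,0,0,0,0,0,0,0,0,0,0,0,0,0,0,0,0,0,0,0,0,0,0,0,0,0,0,0,0,0,0,0,0,0,0,0,0,0,0,0,0,0,0,0,0,0,0,0])

```text
time: 5.45
position: [0.4598, -0.0398, 0.0849]
tool_rot: [0.705, 0.709, 0.0, 0.0]
ft_force: [-2.0, 0.7, 10.4]
grip_width: 0.0003
grip_force: 5.5
```

```bash
python3 - <<'E'
from h import *
for i in range(4):
    c=cam('scene'); s=robot.get_obs(); print(s['time'],s['position'],s['ft_force'])
E
```

```text
5.5 [ 0.45977521 -0.039779    0.08487485] [-1.41910066 -0.32049524 11.92317682]
5.55 [ 0.45976182 -0.03976098  0.08486397] [-0.78623978  0.54416643 10.93187074]
5.6 [ 0.45976796 -0.03978172  0.08485946] [-2.66746092  0.61533816 11.18986976]
5.65 [ 0.4597881  -0.03976898  0.08486519] [-1.24868954  1.05953703 10.79516951]
```

>>> send_rows(increments=[0,0,0,0,0,-0.05,0,0,0,0,0,0,0,0,0,0,0,0,0,0,0,0,0,0,0,0,0,0,0,0,0,0,0,0,0,0,0,0,0,0,0,0,0,0,0,0,0,0,0,0,0,0,0,0,0,0,0,0,0,0,0,0,0])

```text
time: 6.4
position: [0.4598, -0.0398, 0.0844]
tool_rot: [0.705, 0.709, 0.0, 0.0]
ft_force: [-0.7, 0.5, 11.5]
grip_width: 0.0006
grip_force: 5.9
```

>>> send_rows(increments=[0,0,0,0,0,1.0,0,0,0,0,0,0,2.0,0,0,0,0,0.05,-2.0,0,0,0,0,0,0.05,-2.0,0,0,0,0,0,0.0,-2.0,0,0,0,0,0,0.0,-2.0,0,0,0,0,0,0,0,0,0,0,0,0,0,0,-1.0,0,0,0,0,0,0,-0.5,0,0,0,0,0,0,-0.5,0,0,0,0,0,0,0,0,0,0,0,0,0,0,0,0,0,0,0,0,0,0])

```text
time: 7.48
position: [0.4607, -0.1193, 0.0936]
tool_rot: [0.705, 0.709, 0.0, -0.0]
ft_force: [0.3, -0.5, -0.4]
grip_width: 0.0005
grip_force: 0.0
```

>>> send_rows(increments=[0,0,0,0,0,-0.1,0,0,0,0,0,0,-0.1,0,0,0,0,0,0,-0.1,0,0,0,0,0,0,-0.1,0,0,0,0,0,0,-0.1,0,0,0,0,0,0,-0.1,0,0,0,0,0,0,0,0,0,0,0,0,0,0,0])

```text
time: 8.15
position: [0.4608, -0.1198, 0.0879]
tool_rot: [0.705, 0.709, 0.0, 0.0]
ft_force: [-0.6, -0.5, 6.0]
grip_width: 0.0005
grip_force: 2.8
```

>>> send_rows(increments=[0,0,0,0,0,-0.1,0,0,0,0,0,0,-0.1,0,0,0,0,0,0,0,0,0,0,0,0,0,0,0])

```text
time: 8.48
position: [0.4609, -0.1198, 0.0862]
tool_rot: [0.705, 0.709, 0.0, 0.0]
ft_force: [-0.6, 0.6, 8.2]
grip_width: 0.0005
grip_force: 4.2
```

This one behaves like the first, so the same depth and hold.

>>> send_rows(increments=[0,0,0,0,0,-0.1,0,0,0,0,0,0,-0.1,0,0,0,0,0,0,0,0,0,0,0,0,0,0,0,0,0,0,0,0,0,0,0,0,0,0,0,0,0,0,0,0,0,0,0,0,0,0,0,0,0,0,0,0,0,0,0,0,0,0,0,0,0,0,0,0,0,0,0,0,0,0,0,0,0,0,0,0,0,0,0])

```text
time: 9.48
position: [0.4609, -0.1198, 0.0845]
tool_rot: [0.705, 0.709, 0.0, 0.0]
ft_force: [-1.5, 1.2, 11.1]
grip_width: 0.0005
grip_force: 5.5
```

```bash
python3 - <<'E'
from h import *
for i in range(5):
    c=cam('scene'); s=robot.get_obs(); print(s['time'],s['position'],s['ft_force'])
E
```

```text
9.5333 [ 0.46089957 -0.11979878  0.08455002] [-1.62084535  1.03114284 10.4926302 ]
9.5833 [ 0.4608908  -0.11980287  0.08454451] [-1.32151666  2.25950679 10.98563571]
9.6333 [ 0.46088475 -0.11979649  0.08452757] [-1.44381903  1.5027217  11.04719355]
9.6833 [ 0.46086679 -0.11978192  0.08453172] [-0.9798899   0.53951139 10.77671545]
9.7333 [ 0.46088577 -0.11980177  0.08453539] [-2.05032467  0.37101702 10.76875597]
```

>>> send_rows(increments=[0,0,0,0,0,0,0,0,0,0,0,0,0,0,0,0,0,0,0,0,0,0,0,0,0,0,0,0,0,0,0,0,0,0,0,0,0,0,0,0,0,0])

```text
time: 10.23
position: [0.4609, -0.1198, 0.0845]
tool_rot: [0.705, 0.709, 0.0, 0.0]
ft_force: [-1.2, 0.0, 11.1]
grip_width: 0.0005
grip_force: 5.5
```

The middle spring holds 11 N with its cap top at about 0.0765, above the mark, so it is good. On to the right-hand spring.

>>> send_rows(increments=[0,0,0,0,0,1.0,0,0,0,0,0,0,2.0,0,0,0,0,0.05,-2.0,0,0,0,0,0,0.05,-2.0,0,0,0,0,0,0.0,-2.0,0,0,0,0,0,0.0,-2.0,0,0,0,0,0,0,0,0,0,0,0,0,0,0,-1.0,0,0,0,0,0,0,-0.5,0,0,0,0,0,0,-0.5,0,0,0,0,0,0,0,0,0,0,0,0,0,0,0,0,0,0,0,0,0,0])

```text
time: 11.32
position: [0.4616, -0.199, 0.0934]
tool_rot: [0.705, 0.71, -0.0, -0.0]
ft_force: [-1.2, -0.2, 0.3]
grip_width: 0.0006
grip_force: 0.0
```

>>> send_rows(increments=[0,0,0,0,0,-0.1,0,0,0,0,0,0,-0.1,0,0,0,0,0,0,-0.1,0,0,0,0,0,0,-0.1,0,0,0,0,0,0,-0.1,0,0,0,0,0,0,-0.1,0,0,0,0,0,0,-0.1,0,0,0,0,0,0,-0.1,0,0,0,0,0,0,0,0,0,0,0,0,0,0,0])

```text
time: 12.15
position: [0.4618, -0.1998, 0.0857]
tool_rot: [0.705, 0.709, 0.0, 0.0]
ft_force: [0.1, 0.6, 3.9]
grip_width: 0.0003
grip_force: 2.2
```

The right-hand spring is soft: 3.9 N at about 4 mm. Pressing on to about 12 N.

>>> send_rows(increments=[0,0,0,0,0,-0.15,0,0,0,0,0,0,-0.15,0,0,0,0,0,0,-0.15,0,0,0,0,0,0,-0.15,0,0,0,0,0,0,-0.15,0,0,0,0,0,0,-0.15,0,0,0,0,0,0,0,0,0,0,0,0,0,0,0])

```text
time: 12.82
position: [0.4618, -0.1998, 0.0772]
tool_rot: [0.705, 0.709, 0.0, 0.0]
ft_force: [-0.9, 1.3, 10.3]
grip_width: 0.0002
grip_force: 4.8
```

>>> send_rows(increments=[0,0,0,0,0,-0.15,0,0,0,0,0,0,-0.15,0,0,0,0,0,0,-0.05,0,0,0,0,0,0,0,0,0,0,0,0,0,0,0])

```text
time: 13.23
position: [0.4618, -0.1998, 0.074]
tool_rot: [0.705, 0.709, 0.0, 0.0]
ft_force: [-0.2, 1.4, 12.2]
grip_width: 0.0003
grip_force: 5.7
```

>>> send_rows(increments=[0,0,0,0,0,0,0,0,0,0,0,0,0,0,0,0,0,0,0,0,0,0,0,0,0,0,0,0,0,0,0,0,0,0,0,0,0,0,0,0,0,0,0,0,0,0,0,0,0,0,0,0,0,0,0,0,0,0,0,0,0,0,0,0,0,0,0,0,0,0])

```text
time: 14.07
position: [0.4619, -0.1998, 0.074]
tool_rot: [0.705, 0.709, 0.0, 0.0]
ft_force: [-1.0, 1.1, 11.5]
grip_width: 0.0004
grip_force: 5.7
```

```bash
python3 - <<'E'
from h import *
for i in range(4):
    c=cam('side'); s=robot.get_obs(); print(s['time'],s['position'],s['ft_force'])
E
```

```text
14.1167 [ 0.46183198 -0.19986326  0.07400181] [-1.07225568  0.54368709 10.52994666]
14.1667 [ 0.46184345 -0.19980258  0.07400728] [-0.45327865  2.42789478 12.05556199]
14.2167 [ 0.46183992 -0.1998235   0.07401724] [-1.56469347  1.71766347 11.36652818]
14.2667 [ 0.46184039 -0.19983776  0.07401273] [-0.49659309  1.34528833 10.58886904]
```

The right-hand spring is the weak one: at about 11.5 N its cap top is at about 0.066, below the 0.072 mark. I'll lift, open, and come down to grasp its cap.

>>> send_rows(increments=[0,0,0,0,0,1.0,0,0,0,0,0,0,2.0,0,0,0,0,0,0,2.5,0,0,0,0,0,0,0,1,0,0,0,0,0,0,1,0,0,0,0,0,0,1,0,0,0,0,0,0,1,0,0,0,0,0,0,1,0,0,0,0,0,0,1,0,0,0,0,0,0,1,0,0,0,0,0,0,1,0,0,0,0,0,0,1])

```text
time: 15.27
position: [0.4616, -0.1997, 0.1278]
tool_rot: [0.705, 0.709, -0.0, -0.0]
ft_force: [-0.3, -0.8, 0.1]
grip_width: 0.0526
grip_force: 0.0
```

>>> send_rows(increments=[0,0,0,0,0,-1.0,1,0,0,0,0,0,-1.5,1,0,0,0,0,0,-1.5,1,0,0,0,0,0,-1.5,1,0,0,0,0,0,-0.7,1,0,0,0,0,0,-0.5,1,0,0,0,0,0,0,1,0,0,0,0,0,0,1,0,0,0,0,0,0,1])

```text
time: 16.02
position: [0.462, -0.2, 0.0615]
tool_rot: [0.705, 0.709, 0.0, 0.001]
ft_force: [0.2, -0.2, 0.9]
grip_width: 0.0869
grip_force: 0.0
```

>>> send_rows(increments=[0,0,0,0,0,0,0.25,0,0,0,0,0,0,0.25,0,0,0,0,0,0,0.25,0,0,0,0,0,0,0.25,0,0,0,0,0,0,0.25,0,0,0,0,0,0,0.25,0,0,0,0,0,0,0.25,0,0,0,0,0,0,0.25,0,0,0,0,0,0,0.25,0,0,0,0,0,0,0.25,0,0,0,0,0,0,0.25,0,0,0,0,0,0,0.25], newtons=25)

```text
time: 17.02
position: [0.4619, -0.1998, 0.061]
tool_rot: [0.705, 0.709, 0.0, 0.0]
ft_force: [2.1, -0.0, -0.2]
grip_width: 0.0294
grip_force: 25.0
```

The grip is 29.4 mm wide at 25 N. Now lifting it clear.

>>> send_rows(increments=[0,0,0,0,0,0.5,0.25,0,0,0,0,0,1.0,0.25,0,0,0,0,0,1.5,0.25,0,0,0,0,0,2.0,0.25,0,0,0,0,0,2.5,0.25,0,0,0,0,0,2.5,0.25,0,0,0,0,0,1.5,0.25,0,0,0,0,0,0.5,0.25,0,0,0,0,0,0,0.25,0,0,0,0,0,0,0.25])

```text
time: 17.85
position: [0.4611, -0.1993, 0.1809]
tool_rot: [0.705, 0.709, -0.0, -0.0]
ft_force: [-0.1, -0.7, -1.9]
grip_width: 0.029
grip_force: 25.0
```

>>> send_rows(increments=[0,0,0,0.2,1.0,0,0.25,0,0,0,0.4,2.0,0,0.25,0,0,0,0.4,3.0,0,0.25,0,0,0,0.5,3.0,0,0.25,0,0,0,0.5,3.0,0,0.25,0,0,0,0.5,3.0,0,0.25,0,0,0,0.5,3.0,0,0.25,0,0,0,0.5,3.0,0,0.25,0,0,0,0.5,3.0,0,0.25,0,0,0,0.5,3.0,0,0.25,0,0,0,0.5,3.0,0,0.25,0,0,0,0.5,3.0,0,0.25,0,0,0,0.5,3.0,0,0.25,0,0,0,0.5,3.0,0,0.25,0,0,0,0.5,3.0,0,0.25,0,0,0,0.5,3.0,0,0.25,0,0,0,0.5,3.0,0,0.25,0,0,0,0.5,3.0,0,0.25,0,0,0,0.2,2.0,0,0.25,0,0,0,0.0,1.0,0,0.25])

```text
time: 19.52
position: [0.5473, 0.3434, 0.1789]
tool_rot: [0.704, 0.71, -0.001, -0.001]
ft_force: [0.1, 0.2, -2.1]
grip_width: 0.0292
grip_force: 25.0
```

>>> send_rows(increments=[0,0,0,0,0,0,0.25,0,0,0,0,0,0,0.25,0,0,0,0,0,0,0.25,0,0,0,0,0,0,0.25])

```text
time: 19.85
position: [0.5483, 0.3387, 0.1807]
tool_rot: [0.706, 0.709, -0.001, -0.0]
ft_force: [-0.9, 0.5, -2.4]
grip_width: 0.0293
grip_force: 25.0
```

```bash
python3 - <<'E'
from h import *
s=robot.get_obs(); print(s['time'],s['position'],s['tool_rot'],s['ft_force'],s['grip_width'])
im=[]
for n in ['scene','wrist']:
    c=cam(n); im.append(c['image']); np.savez(n+'2.npz',P=cloud(c),**c)
a=cv2.resize(im[0][60:210,120:320],(800,600),interpolation=cv2.INTER_CUBIC)
save({'image':np.vstack([cv2.resize(a,(400,300)),cv2.resize(im[1],(400,300))])},'b.png')
E
```

```text
19.85 [0.54829787 0.33871735 0.18068911] [ 7.05515916e-01  7.08693575e-01 -8.31407105e-04 -1.33365994e-04] [-0.91903788  0.4711529  -2.38819706] 0.029307976826524293
```

View pics/b.png

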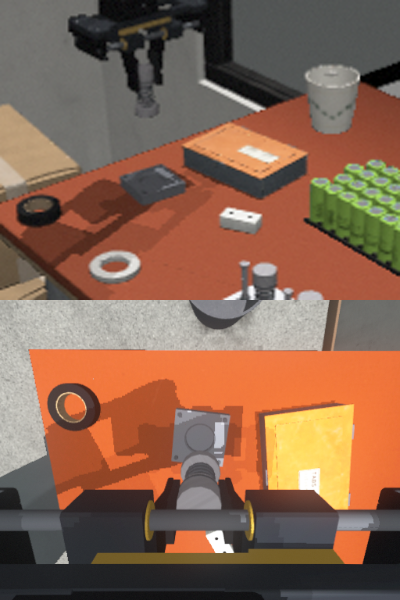

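The scene half shows the spring hanging upright in the jaws at about (147,90). The wrist half shows the reject block with its socket ring at about (200,435) and the held spring overlapping its near edge. I'll measure the socket and the foot from range data.

```bash
python3 - <<'E'
from h import *
for n in ['wrist2','scene2','scene','side']:
    c=dict(np.load(n+'.npz')); P=c['P']; x,y,z=P[...,0],P[...,1],P[...,2]
    hsv=cv2.cvtColor(c['image'],cv2.COLOR_RGB2HSV)
    m=(hsv[...,1]<110)&(abs(x-.548)<.07)&(abs(y-.34)<.07)&(z>.0145)&(z<.022)
    q=P[m][:,:2]; r=cv2.minAreaRect((q*1000).astype(np.float32)); 
    f=(abs(x-.548)<.025)&(abs(y-.34)<.025)&(z>.006)&(z<.0135)
    g=P[f]
    print(n,'block',np.round(r[0],1),np.round(r[1],1),r[2],len(q),'floor',len(g), np.round(cv2.minEnclosingCircle((g[:,:2]*1000).astype(np.float32)),1) if 0 else (cv2.minEnclosingCircle((g[:,:2]*1000).astype(np.float32)) if len(g)>3 else ''), np.median(g[:,2]) if len(g) else '')
    if '2' in n:
        for lo,hi in [(.128,.134),(.134,.143),(.145,.17)]:
            k=(abs(x-.548)<.03)&(abs(y-.34)<.03)&(z>lo)&(z<hi); q=P[k]
            if len(q): print('  held',lo,len(q),q.min(0).round(4),q.max(0).round(4))
E
```

```text
wrist2 block [547.6 341.9] [75.3 75.1] 83.50043487548828 2967 floor 949 ((547.5799560546875, 341.2660217285156), 19.90869140625) 0.010061245406000785
  held 0.128 41 [0.5321 0.3484 0.1312] [0.5638 0.3589 0.134 ]
  held 0.134 214 [0.5305 0.3355 0.134 ] [0.565  0.3591 0.143 ]
  held 0.145 500 [0.5328 0.3341 0.145 ] [0.5646 0.3575 0.1678]
scene2 block [548.4 340.8] [78.  76.8] 84.58807373046875 242 floor 52 ((550.494140625, 348.8321533203125), 22.389759063720703) 0.01016237673685022
  held 0.128 16 [0.5319 0.3228 0.1288] [0.5631 0.3451 0.1339]
  held 0.134 42 [0.5301 0.32   0.1342] [0.564  0.3515 0.143 ]
  held 0.145 58 [0.5327 0.3257 0.1451] [0.5627 0.3527 0.1697]
scene block [548.8 339.9] [82.8 78.6] 85.396484375 252 floor 53 ((554.3736572265625, 343.20947265625), 24.153335571289062) 0.010010943100200898
side block [549.5 338.5] [81.6 74.2] 83.78507232666016 144 floor 56 ((548.1201782226562, 339.10443115234375), 30.61444664001465) 0.009769497587825027
```

The wrist measurement fits the known sizes (block 75.3 x 75.1 mm, floor at 10.1 mm), and the foot lies within about 1–2 mm of the socket axis. I'll lower to just above the block and look again.

>>> send_rows(increments=[0,0,0,0,0.1,-1.5,0.25,0,0,0,0,0,-2.5,0.25,0,0,0,0,0,-2.5,0.25,0,0,0,0,0,-2.0,0.25,0,0,0,0,0,-1.0,0.25,0,0,0,0,0,0,0.25,0,0,0,0,0,0,0.25,0,0,0,0,0,0,0.25])

```text
time: 20.62
position: [0.5499, 0.3415, 0.0875]
tool_rot: [0.705, 0.709, 0.001, 0.001]
ft_force: [-0.6, -0.0, -1.7]
grip_width: 0.0294
grip_force: 25.0
```

```bash
python3 - <<'E'
from h import *
s=robot.get_obs(); print(s['position'],s['ft_force'])
im=[]
for n in ['wrist','side']:
    c=cam(n); P=cloud(c); x,y,z=P[...,0],P[...,1],P[...,2]; im.append(c['image'])
    hsv=cv2.cvtColor(c['image'],cv2.COLOR_RGB2HSV)
    m=(hsv[...,1]<110)&(abs(x-.548)<.05)&(abs(y-.34)<.05)&(z>.0155)&(z<.021)
    r=cv2.minAreaRect((P[m][:,:2]*1000).astype(np.float32)); print(n,'block',r,m.sum())
    for lo,hi in [(.026,.036),(.036,.049),(.05,.08)]:
        k=(abs(x-.548)<.03)&(abs(y-.34)<.03)&(z>lo)&(z<hi); q=P[k]
        if len(q): print('  held',lo,len(q),q.min(0).round(4),q.max(0).round(4))
save({'image':np.hstack([cv2.resize(im[0][100:330,140:370],(400,400)),cv2.resize(im[1][90:190,210:310],(400,400))])},'d.png')
E
```

```text
[0.54992887 0.34151457 0.08751182] [-0.57059418 -0.04030868 -1.72047375]
wrist block ((547.6802978515625, 342.1417236328125), (75.17119598388672, 75.18973541259766), 83.57048797607422) 4507
  held 0.036 198 [0.532  0.3368 0.0375] [0.5661 0.362  0.049 ]
  held 0.05 1055 [0.5255 0.3359 0.05  ] [0.5669 0.3618 0.08  ]
side block ((549.3905639648438, 337.65447998046875), (77.890625, 74.07428741455078), 84.44568634033203) 105
  held 0.026 6 [0.5353 0.3275 0.0343] [0.5687 0.3467 0.036 ]
  held 0.036 31 [0.5349 0.3182 0.0367] [0.568  0.3566 0.049 ]
  held 0.05 53 [0.528  0.3231 0.0504] [0.5678 0.3522 0.079 ]
```

View pics/d.png

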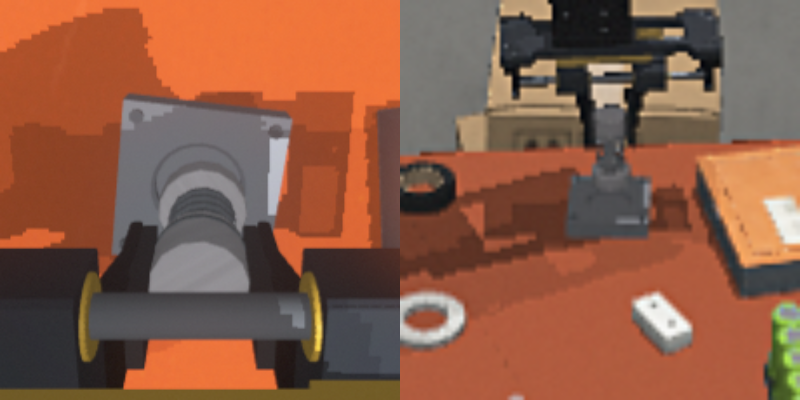

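The foot hangs over the block with the socket rim concentric around it, at about (198,185) in the left half. The arm was still settling, so I'll wait briefly and remeasure.

>>> send_rows(increments=[0,0,0,0,0,0,0.25,0,0,0,0,0,0,0.25,0,0,0,0,0,0,0.25,0,0,0,0,0,0,0.25,0,0,0,0,0,0,0.25,0,0,0,0,0,0,0.25,0,0,0,0,0,0,0.25])

```text
time: 21.3
position: [0.5486, 0.3413, 0.086]
tool_rot: [0.705, 0.709, -0.0, -0.0]
ft_force: [-0.2, 0.3, -2.6]
grip_width: 0.0297
grip_force: 25.0
```

```bash
cat > m.py <<'E'
from h import *
s=robot.get_obs(); print(s['time'],s['position'],s['ft_force'])
for n in ['wrist']*2:
    c=cam(n); P=cloud(c); x,y,z=P[...,0],P[...,1],P[...,2]
    hsv=cv2.cvtColor(c['image'],cv2.COLOR_RGB2HSV)
    m=(hsv[...,1]<110)&(abs(x-.548)<.05)&(abs(y-.34)<.05)&(z>.0155)&(z<.021)
    r=cv2.minAreaRect((P[m][:,:2]*1000).astype(np.float32)); print(n,'block',r,m.sum())
    k=(abs(x-.548)<.025)&(abs(y-.34)<.03)&(z>.036)&(z<.0475); q=P[k]
    # circle fit of foot side/top rim: r fixed 18 mm on outer far points
    from scipy.optimize import least_squares
    a=q[(q[:,2]<.0455)]; f=least_squares(lambda p:np.hypot(a[:,0]-p[0],a[:,1]-p[1])-.018,[.548,.34],loss='soft_l1',f_scale=.001)
    print('foot',f.x.round(4),len(a),np.abs(f.fun).mean().round(5),q.min(0).round(4),q.max(0).round(4))
E
python3 m.py
```

```text
21.3 [0.54863051 0.34127798 0.08598914] [-0.18646257  0.28060411 -2.55972473]
wrist block ((547.752685546875, 342.41571044921875), (74.72482299804688, 75.20407104492188), 83.7132568359375) 4551
foot [0.5481 0.3432] 155 0.00015 [0.5304 0.3382 0.0362] [0.5648 0.3617 0.0475]
wrist block ((547.697509765625, 342.4482421875), (74.7854995727539, 75.0343246459961), 83.70958709716797) 4555
foot [0.5481 0.3431] 154 0.00016 [0.5305 0.3421 0.0363] [0.5647 0.362  0.0475]
```

The offset of foot from socket is (0.4, 0.8) mm. I'll correct that and lower.

>>> send_rows(increments=[0,0,0,-0.04,-0.07,0,0.25,0,0,0,0,0,0,0.25,0,0,0,0,0,-0.5,0.25,0,0,0,0,0,-0.5,0.25,0,0,0,0,0,-0.4,0.25,0,0,0,0,0,-0.3,0.25,0,0,0,0,0,-0.3,0.25,0,0,0,0,0,-0.2,0.25,0,0,0,0,0,0,0.25,0,0,0,0,0,0,0.25,0,0,0,0,0,0,0.25])

```text
time: 22.32
position: [0.5484, 0.3406, 0.0642]
tool_rot: [0.705, 0.709, 0.0, 0.0]
ft_force: [0.7, -0.7, -1.1]
grip_width: 0.0292
grip_force: 25.0
```

>>> send_rows(increments=[0,0,0,0,0,-0.1,0.25,0,0,0,0,0,-0.1,0.25,0,0,0,0,0,-0.1,0.25,0,0,0,0,0,0,0.25,0,0,0,0,0,0,0.25])

```text
time: 22.73
position: [0.5483, 0.3406, 0.0611]
tool_rot: [0.705, 0.709, 0.0, 0.0]
ft_force: [-0.6, -1.5, -1.8]
grip_width: 0.0291
grip_force: 25.0
```

>>> send_rows(increments=[0,0,0,0,0,-0.05,0.25,0,0,0,0,0,-0.05,0.25,0,0,0,0,0,0,0.25,0,0,0,0,0,0,0.25])

```text
time: 23.07
position: [0.5485, 0.3407, 0.0605]
tool_rot: [0.705, 0.709, 0.0, 0.0]
ft_force: [0.3, -0.7, 1.1]
grip_width: 0.0294
grip_force: 24.9
```

```bash
python3 - <<'E'
from h import *
for i in range(4):
    c=cam('scene'); s=robot.get_obs(); print(s['position'],s['ft_force'])
P=cloud(c); x,y,z=P[...,0],P[...,1],P[...,2]
k=(abs(x-.548)<.012)&(abs(y-.34)<.02)&(z>.02); print(np.percentile(z[k],[0,10,50,90,95,100]).round(4))
E
```

```text
[0.54852006 0.34068904 0.0604529 ] [-0.39046475  0.31324672  1.41129528]
[0.54849145 0.34067496 0.06038771] [0.10837373 0.10086882 2.57745385]
[0.54851501 0.34068966 0.06038046] [0.17890304 0.23989973 2.40978826]
[0.54851206 0.3406765  0.06030214] [ 0.508673   -0.14955656  1.95951766]
[0.0204 0.0242 0.0649 0.1935 0.2014 0.3239]
```

The floor contact shows up at the expected height (force now +2 N). I'll open and withdraw straight up.

>>> send_rows(increments=[0,0,0,0,0,0,0.4,0,0,0,0,0,0,0.5,0,0,0,0,0,0,0.7,0,0,0,0,0,0,1,0,0,0,0,0,0,1,0,0,0,0,0,0,1,0,0,0,0,0,0,1,0,0,0,0,0,0,1,0,0,0,0,0,0,1,0,0,0,0,0,0,1])

```text
time: 24.1
position: [0.5483, 0.3406, 0.0601]
tool_rot: [0.705, 0.709, 0.0, -0.0]
ft_force: [-1.2, 0.2, -0.4]
grip_width: 0.0841
grip_force: 0.0
```

>>> send_rows(increments=[0,0,0,0,0,0.5,1,0,0,0,0,0,1.5,1,0,0,0,0,0,2.5,1,0,0,0,0,0,3.0,1,0,0,0,0,0,3.0,1,0,0,0,0,0,3.0,1,0,0,0,0,0,1.5,1,0,0,0,0,0,0,1,0,0,0,0,0,0,1,0,0,0,0,0,0,1,0,0,0,0,0,0,1])

```text
time: 25.02
position: [0.5471, 0.34, 0.2081]
tool_rot: [0.705, 0.709, -0.002, -0.001]
ft_force: [-0.1, 0.0, 0.7]
grip_width: 0.0872
grip_force: 0.0
```

```bash
python3 - <<'E'
from h import *
im=[]
s=robot.get_obs(); print(s['time'],s['position'],s['grip_width'])
for n in ['scene','side','wrist']:
    c=cam(n); P=cloud(c); x,y,z=P[...,0],P[...,1],P[...,2]; im.append(c['image'])
    for p in [(.46,-.04),(.461,-.12),(.548,.341)]:
        k=(np.hypot(x-p[0],y-p[1])<.02)&(z>.0785)&(z<.088); q=P[k]
        if len(q)>20: print(n,p,len(q),np.median(q,0).round(4),np.percentile(q[:,2],[5,50,95]).round(4))
    m=(abs(x-.548)<.05)&(abs(y-.341)<.05)&(z>.0155)&(z<.0205)&(cv2.cvtColor(c['image'],cv2.COLOR_RGB2HSV)[...,1]<110)
    print(n,'block',cv2.minAreaRect((P[m][:,:2]*1000).astype(np.float32)))
save({'image':np.vstack([cv2.resize(im[0][110:260,150:350],(400,300),interpolation=cv2.INTER_CUBIC),cv2.resize(im[2],(400,300))])},'e.png')
E
```

```text
25.0167 [0.54705741 0.3400496  0.2081344 ] 0.08724198667898056
scene (0.46, -0.04) 75 [ 0.4588 -0.0388  0.0816] [0.0793 0.0816 0.0837]
scene (0.461, -0.12) 85 [ 0.4608 -0.1183  0.0816] [0.0796 0.0816 0.0843]
scene (0.548, 0.341) 41 [0.5491 0.3385 0.0815] [0.079  0.0815 0.0837]
scene block ((548.0878295898438, 341.1246032714844), (78.44339752197266, 77.024169921875), 83.07229614257812)
side (0.46, -0.04) 50 [ 0.4587 -0.0407  0.0807] [0.0793 0.0807 0.0828]
side (0.461, -0.12) 61 [ 0.4602 -0.1194  0.0808] [0.0786 0.0808 0.0841]
side (0.548, 0.341) 25 [0.5472 0.3398 0.0804] [0.0786 0.0804 0.0828]
side block ((549.176025390625, 337.2626647949219), (78.82038116455078, 73.4852523803711), 83.72893524169922)
wrist (0.548, 0.341) 697 [0.5477 0.3432 0.082 ] [0.0807 0.082  0.0831]
wrist block ((547.6611328125, 341.7227478027344), (75.53076171875, 75.08103942871094), 83.64022827148438)
```

View pics/e.png

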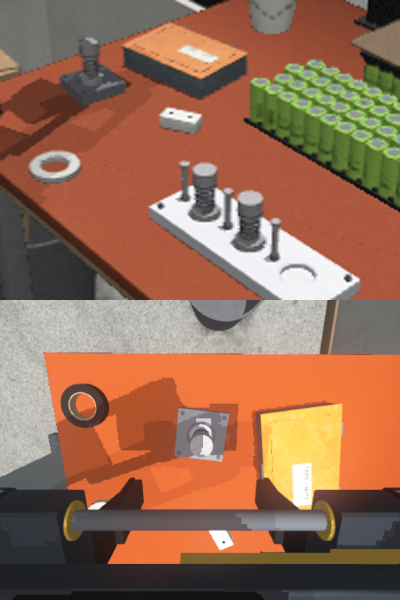

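The picture shows the weak spring upright in the reject block (about (90,60) in the upper half). Its cap top is at 0.082, which means fully home. The two good springs stand in their sockets at (205,190) and (250,215), and the right-hand socket is empty. Handing in.

```bash
python3 -c "
from rig import robot
print(robot.hand_in())"
```

```text
the job is handed in; nothing more can be done
None
```

All three springs were tested at about 11 N; the weak one was on the right and now stands fully home in the reject socket, the two good ones remain in their own sockets, and the job is handed in (no verdict was returned).

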